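Find the full canister by its weight

ROBOT

A 7-joint arm with a two-finger parallel gripper is mounted at the origin on the work surface. World frame = base frame: x ahead of the robot, y to its left, z up, the work surface at z = 0. Lengths are in m, angles in degrees, forces in N, time in s.
With the tool pointing down it reaches from about 0.4 to 0.85 m from the base axis. Payload 10.4 kg.
Tool frame: the origin (TCP) lies at the very end of the fingers, on their centre line; the grasp point (between the pads) lies 19 mm behind it (env.hold_point_z is the distance from the TCP to the grasp point, in m); z points along the fingers, y is the direction in which the jaws open and shut (so a half turn about z gives the same grasp; the last joint's range is limited). The gripper opens to 87 mm and grips with 3 to 60 N. Pads are 19 mm wide; open, the fingers measure 117 mm over their backs; the gripper's body (75 mm by 190 mm) begins 51 mm behind the grasp point.
Start: joints at [-71.941, 19.034, -3.707, 83.658, 1.238, 77.344, -5.071], TCP at [0.207, 0.59, 0.223] pointing down, gripper open.
Joint ranges: [-148.97, 148.97], [-28.65, 121.19], [-84.17, 76.75], [9.2, 138.47], [-72.65, 252.65], [3.7, 117.97], [-149.18, 149.18]. Speed limits (degrees/s): [127.2, 127.2, 159.86, 159.86, 180, 180, 180].

INTERFACE

Orientations are given as a 3x3 rotation matrix whose columns are the frame's x, y, z axes.
In Python, from workcell import monitor, vision, order, finder, env gives the robot as it stands.
- The arm moves only by the tool arm_command, never from a script. Its argument "moves" is a list of rows, each a list of 5 numbers: the opening in per cent of the stroke, from 0 (shut) to 100 (fully open), then the shift along the world's x, y, z in m, then the turn about the world's z in degrees. In form: [[hand, tx, ty, tz, turn], ...]. A call has 1 to 20 rows; each row shifts and turns the commanded pose from where the row before left it; what a row does not reach is not made up. A row lasts 1/10 s, in which the tool goes at most 50 mm and 8.59 degrees, less where a joint would pass 70% of its speed; a pose out of reach is approached as far as the arm can. A call with a gripper value outside its range is refused whole. The fingers move at their own pace and stop on an object; "newtons" is the grip in N (left out, the last holds). Time passes only in rows, so rows that do not move let the fingers close. It gives the time, the measured TCP pose, the force and the opening at its end, in the units of the state.
- monitor.state(): the state, without advancing time (a new reading comes with each control period).
- vision.get_image(name): name is "scene" or "top"; returns the picture (480x640x3 uint8, red, green, blue); there is no depth.
- vision.camera_params(name): a dict with "mtx" (3x3 intrinsics, pixels), "camera_from_world" (4x4, takes a point from world to camera coordinates). Camera axes: x right, y down, z forward; pixel columns grow to the right and rows downward; lengths in m; the calibration is good to about 2 mm. A picture is of the moment at which its call begins. camera_params takes no time and is no camera call.
- order.finish_job(): hands the job in, once; it reports no verdict.
Trained networks look in the newest picture that a camera, given by its name, has taken for a name from the list of things; names that differ only in an ending like _2 or _b are one class to them, and where a whole thing is asked for, a point or a joint stands for the part that bears it (a point fixed in the world has none). Each returns a list of dicts, best first, with "p" (0 to 1); they miss things now and then, are a little off and sometimes report something else, mostly with a low value. They report only what shows in the picture. A call takes as long as a camera call. They do not tell look-alikes from the thing itself.
- finder.look_for(query, camera): "point" ([row, column] in pixels, amid what is visible of it).
- finder.tip_of(query, camera): "point" ([row, column] in pixels: a listed point, or the origin of a listed thing).
The state is a dict: "time": time; "qpos": joint angles; "qvel": joint speeds; "joint_efforts": joint torques, N m; "tool_pos": TCP position; "tcp_rot": TCP orientation; "contact_force": force on the tool from outside, world axes, zero at the start; "ft_torque": the same for the moment, N m; "grip_width": opening from 0.0 (shut) to 1.0 (fully open).
Only numpy, scipy, OpenCV 4.12 (cv2) and the standard library are available. Lean on these libraries where they do the work, as an engineer would, in place of code of your own. Each camera call takes 0.05 s, during which the arm holds its last target.

TASK

Three identical closed canisters stand on the wooden board, and only their weight tells which one is still full. Going from the robot's left to its right, lift each one clear of the board to feel its weight and set it back upright where it stood (the last need not go back if it is the heaviest), never dropping or tipping one and leaving the bowl, beaker and spoon alone. Then take the heaviest and finish while holding it up, upright and still, with its underside at least 15 cm above the board.

Things in the scene. Friction and masses are not known exactly. Their poses are not given: they have to be found in the camera images.
- board: fixed light-wood board, 170 (x) by 460 (y) by 16 mm thick, lying flat on the bench; origin at the centre of its underside (bench height), y along its length towards the robot's left, z up. The tins stand in a row along y, about 140 mm apart (at least 120), at most 25 mm off its middle line.
- tin_left_mid (a point): closed stainless canister, upright cylinder 60 mm in diameter (61 at the lid band), 96 mm tall, lid fixed shut; point at its centre, 48 mm above its underside, z up the tin. This is the tin nearest the board's +y end, on the robot's left. All three look the same; they weigh 0.2 to 0.9 kg, the heaviest at least 0.2 kg above the next, and any may be the heaviest. The contents can rattle by 3 mm.
- tin_middle_mid (a point): closed stainless canister, upright cylinder 60 mm in diameter (61 at the lid band), 96 mm tall, lid fixed shut; point at its centre, 48 mm above its underside, z up the tin. This is the middle tin of the row. All three look the same; they weigh 0.2 to 0.9 kg, the heaviest at least 0.2 kg above the next, and any may be the heaviest. The contents can rattle by 3 mm.
- tin_right_mid (a point): closed stainless canister, upright cylinder 60 mm in diameter (61 at the lid band), 96 mm tall, lid fixed shut; point at its centre, 48 mm above its underside, z up the tin. This is the tin nearest the board's -y end, on the robot's right. All three look the same; they weigh 0.2 to 0.9 kg, the heaviest at least 0.2 kg above the next, and any may be the heaviest. The contents can rattle by 3 mm.
- bowl: bystander: stainless mixing bowl, 170 mm across, 70 mm high; origin under its centre. Not to be moved.
- beaker: bystander: clear plastic beaker, 72 mm across, 100 mm high; origin under its centre. Not to be moved.
- spoon: bystander: serving spoon 260 mm long, lying on the bench beyond the board; origin under its middle. Not to be moved.
Not all that is in view belongs to the job. What is shaped like the part that bears tin_middle_mid but orange is not meant.

How it is judged (in metres and radians):
On the way, in this order (a step that is already met when the one before it is completed fails the run):
1. the left tin alone is gripped and lifted clear of the board (z of tin_left_mid in the frame of board above 0.079 m and contact force between the fingers and tin_left above 0.5 N and contact force between tin_left and board below 0.05 N and contact force between the fingers and tin_middle below 0.1 N and contact force between the fingers and tin_right below 0.1 N), for 0.2 s.
2. the middle tin alone is gripped and lifted clear of the board (z of tin_middle_mid in the frame of board above 0.079 m and contact force between the fingers and tin_middle above 0.5 N and contact force between tin_middle and board below 0.05 N and contact force between the fingers and tin_left below 0.1 N and contact force between the fingers and tin_right below 0.1 N), for 0.2 s.
3. the right tin alone is gripped and lifted clear of the board (z of tin_right_mid in the frame of board above 0.079 m and contact force between the fingers and tin_right above 0.5 N and contact force between tin_right and board below 0.05 N and contact force between the fingers and tin_left below 0.1 N and contact force between the fingers and tin_middle below 0.1 N), for 0.2 s.
At the end, for the whole second after the job is handed in: The heaviest tin (fill_heavy is its hidden content) is held by the fingers, underside at least 140 mm above the board, within 0.3 rad of upright, still, clear of the others; the other two stand free on the board, upright within 0.1 rad, within 35 mm of where they began (((distance between fill_heavy and tin_left_mid below 0.06 m and z of tin_left_mid in the frame of board above 0.204 m and angle between tin_left_mid's own z axis and vertical below 0.3 rad and contact force between the fingers and tin_left above 1 N and linear speed of tin_left below 0.05 m/s and contact force between tin_left and tin_middle below 0.05 N and distance of each of tin_middle_mid, tin_right_mid from where it was at the start of the episode below 0.035 m and angle between each of tin_middle_mid, tin_right_mid's own z axis and vertical below 0.1 rad and contact force between each of tin_middle, tin_right and board above 0.5 N and linear speed of each of tin_middle, tin_right below 0.03 m/s and contact force between the fingers and tin_middle below 0.1 N and contact force between tin_left and tin_right below 0.05 N and contact force between the fingers and tin_right below 0.1 N) or (distance between fill_heavy and tin_middle_mid below 0.06 m and z of tin_middle_mid in the frame of board above 0.204 m and angle between tin_middle_mid's own z axis and vertical below 0.3 rad and contact force between the fingers and tin_middle above 1 N and linear speed of tin_middle below 0.05 m/s and contact force between tin_middle and tin_left below 0.05 N and distance of each of tin_left_mid, tin_right_mid from where it was at the start of the episode below 0.035 m and angle between each of tin_left_mid, tin_right_mid's own z axis and vertical below 0.1 rad and contact force between each of tin_left, tin_right and board above 0.5 N and linear speed of each of tin_left, tin_right below 0.03 m/s and contact force between the fingers and tin_left below 0.1 N and contact force between tin_middle and tin_right below 0.05 N and contact force between the fingers and tin_right below 0.1 N) or (distance between fill_heavy and tin_right_mid below 0.06 m and z of tin_right_mid in the frame of board above 0.204 m and angle between tin_right_mid's own z axis and vertical below 0.3 rad and contact force between the fingers and tin_right above 1 N and linear speed of tin_right below 0.05 m/s and contact force between tin_right and tin_left below 0.05 N and distance of each of tin_left_mid, tin_middle_mid from where it was at the start of the episode below 0.035 m and angle between each of tin_left_mid, tin_middle_mid's own z axis and vertical below 0.1 rad and contact force between each of tin_left, tin_middle and board above 0.5 N and linear speed of each of tin_left, tin_middle below 0.03 m/s and contact force between the fingers and tin_left below 0.1 N and contact force between tin_right and tin_middle below 0.05 N and contact force between the fingers and tin_middle below 0.1 N))); the arm keeps its last pose, push and grip.
It fails at once if a tin is tipped by more than 0.6 rad (angle between any of tin_left_mid, tin_middle_mid, tin_right_mid's own z axis and vertical above 0.6 rad).
It fails at once if a tin is dropped (moves faster than 0.6 m/s with no finger on it) ((linear speed of tin_left above 0.6 m/s and contact force between the fingers and tin_left below 0.05 N) or (linear speed of tin_middle above 0.6 m/s and contact force between the fingers and tin_middle below 0.05 N) or (linear speed of tin_right above 0.6 m/s and contact force between the fingers and tin_right below 0.05 N)).
It fails at once if the bowl, the beaker or the spoon is moved by more than 30 mm (distance of any of bowl, beaker, spoon from where it was at the start of the episode above 0.03 m).
It also fails if it takes over 70 s, if anything falls off the work surface, if the arm or the gripper's body presses on something with over 40 N, if the wrist force passes 120 N, or if a joint passes its speed limit or range.

## Working session

There is one attempt and no reset: what is moved stays moved. The work goes in short steps, Python scripts to look and compute and a tool call to move; the robot and the scene stay as the last step left them, time stands still between calls to the robot, and variables do not carry over. Pictures are saved under pics/ and viewed, and the job is handed in when it is done.

Besides the shell and the picture viewer there is one more tool, called after "Emit:" as name(argument=value, ...), one argument or row to a line, values as JSON. arm_command: Moves the arm, as the interface text tells. Its arguments: {"type":"object","properties":{"moves":{"type":"array","items":{"type":"array","items":{"type":"number"}}},"newtons":{"type":"number"}},"required":["moves"]}

```bash
mkdir -p pics; ls; python3 - <<'E'
from workcell import monitor, vision, order, finder, env
import cv2,numpy as np
s=monitor.state()
for k in s: print(k,np.round(s[k],3).tolist())
for c in ["scene","top"]:
    im=vision.get_image(c); cv2.imwrite(f"pics/{c}0.png",im[:,:,::-1])
    p=vision.camera_params(c); print(np.round(p["mtx"],2).tolist(),np.round(p["camera_from_world"],4).tolist())
    for q in ["tin_left_mid","tin_middle_mid","tin_right_mid","board","bowl","beaker","spoon"]:
        print(c,q,[(np.round(d["point"]).tolist(),round(d["p"],2)) for d in finder.tip_of(q,c)])
print(env.hold_point_z)
E
```

```text
pics
time 0.0
qpos [-71.94, 19.071, -3.707, 83.706, 1.24, 77.343, -5.07]
qvel [-0.007, 0.047, 0.122, 0.055, -0.054, -0.089, 0.051]
joint_efforts [-0.001, -62.326, 0.024, -38.991, -0.061, 0.04, 0.0]
tool_pos [0.207, 0.589, 0.222]
tcp_rot [[-0.943, 0.331, -0.0], [0.331, 0.943, -0.001], [-0.0, -0.001, -1.0]]
contact_force [0.661, 1.094, 0.632]
ft_torque [0.035, -0.043, -0.045]
grip_width 1.001
[[601.21, 0.0, 313.47], [0.0, 601.21, 241.54], [0.0, 0.0, 1.0]] [[0.7095, 0.7044, 0.0207, -0.4103], [0.4988, -0.4812, -0.7209, -0.2308], [-0.4979, 0.5217, -0.6928, 1.8663], [0.0, 0.0, 0.0, 1.0]]
scene tin_left_mid [([205.0, 354.0], 0.96)]
scene tin_middle_mid [([278.0, 341.0], 0.79), ([208.0, 265.0], 0.76), ([230.0, 315.0], 0.66)]
scene tin_right_mid [([245.0, 271.0], 0.88)]
scene board [([241.0, 311.0], 0.88)]
scene bowl []
scene beaker [([332.0, 139.0], 0.69)]
scene spoon [([295.0, 400.0], 0.74)]
[[564.68, 0.0, 315.09], [0.0, 564.68, 236.6], [0.0, 0.0, 1.0]] [[-0.0768, -0.997, 0.0036, 0.0182], [-0.9743, 0.0743, -0.2126, 0.5996], [0.2117, -0.0198, -0.9771, 1.3918], [0.0, 0.0, 0.0, 1.0]]
top tin_left_mid [([264.0, 230.0], 0.61)]
top tin_middle_mid [([329.0, 295.0], 0.95), ([266.0, 284.0], 0.9), ([208.0, 307.0], 0.57)]
top tin_right_mid [([274.0, 334.0], 0.63)]
top board [([270.0, 284.0], 0.55)]
top bowl [([303.0, 120.0], 0.71)]
top beaker [([284.0, 480.0], 0.92)]
top spoon [([170.0, 268.0], 0.63)]
0.0187
```

View pics/scene0.png

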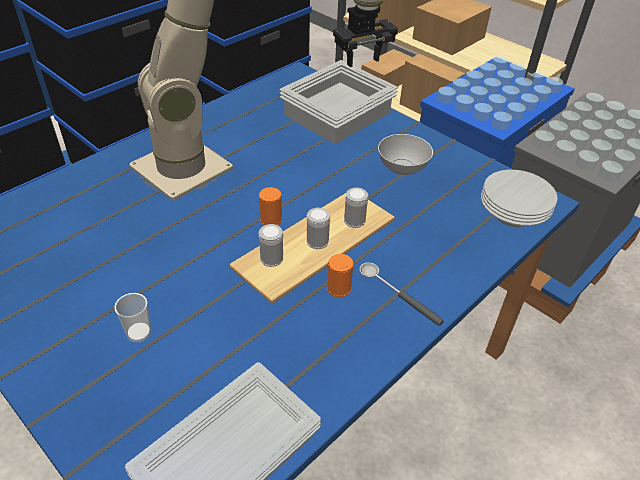

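View pics/top0.png

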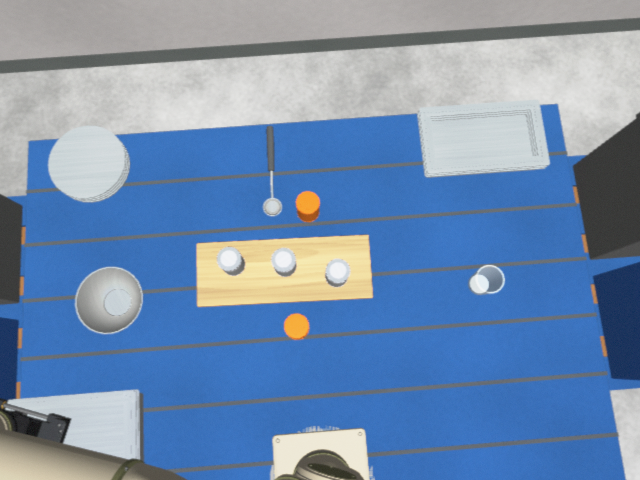

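The scene picture shows three steel tins on the board at (col,row) (355,207), (317,229) and (271,245). In the top view they are at (230,261), (284,262) and (338,271). The two orange look-alikes, at scene (270,205) and (340,275), stand on the bench off the board, so I won't touch them. The steel tin in the middle of the board is tin_middle. I'll confirm that in a crop and triangulate.

```bash
cat > h.py <<'E'
from workcell import monitor, vision, order, finder, env
import cv2,numpy as np
P={}
for c in ["scene","top"]:
    p=vision.camera_params(c); P[c]=p["mtx"]@np.array(p["camera_from_world"])[:3]
def tri(a,b): # (row,col) scene, top
    X=cv2.triangulatePoints(P["scene"],P["top"],np.array(a[::-1],float).reshape(2,1),np.array(b[::-1],float).reshape(2,1)).ravel()
    return X[:3]/X[3]
def proj(c,X):
    u=P[c]@np.append(X,1); return u[:2]/u[2]
def ray(c,rc,z):
    # intersect pixel ray with plane z
    M=P[c]; H=np.c_[M[:,0],M[:,1],M[:,2]*z+M[:,3]]
    v=np.linalg.solve(H,[rc[1],rc[0],1]); return v[:2]/v[2]
E
python3 - <<'E'
from h import *
for n,a,b in [("L",(205,354),(264,230)),("M",(230,315),(266,284)),("R",(245,271),(274,334)),("orN",(208,265),(329,295)),("orF",(278,341),(208,307)),("beaker",(332,139),(284,480))]:
    X=tri(a,b); print(n,np.round(X,3),np.round(proj("scene",X)-a[::-1],1),np.round(proj("top",X)-b[::-1],1))
for c in P:
  im=cv2.imread(f"pics/{c}0.png")
  x0,y0,w,h=(220,170,190,140) if c=="scene" else (190,190,200,150)
  cv2.imwrite(f"pics/{c}_crop.png",cv2.resize(im[y0:y0+h,x0:x0+w],None,fx=4,fy=4,interpolation=cv2.INTER_CUBIC))
# board corners top (row,col) at z=.016
for rc in [(243,196),(306,197),(298,372),(236,368)]: print(np.round(ray("top",rc,.016),3))
E
```

```text
L [0.543 0.193 0.066] [ 0.4 -0.1] [0.4 0.3]
M [0.53  0.056 0.052] [ 0.7 -0.1] [0.7 0.5]
R [ 0.497 -0.071  0.059] [ 1.  -0.1] [1.  0.7]
orN [0.364 0.034 0.04 ] [ 2.8 -0.3] [2.9 1.9]
orF [ 0.685 -0.012  0.036] [-0.3  0. ] [-0.2 -0.2]
beaker [ 0.452 -0.453  0.002] [-0.6 -0. ] [-0.5 -0.3]
[0.616 0.288]
[0.449 0.291]
[ 0.435 -0.164]
[ 0.601 -0.17 ]
```

View pics/scene_crop.png

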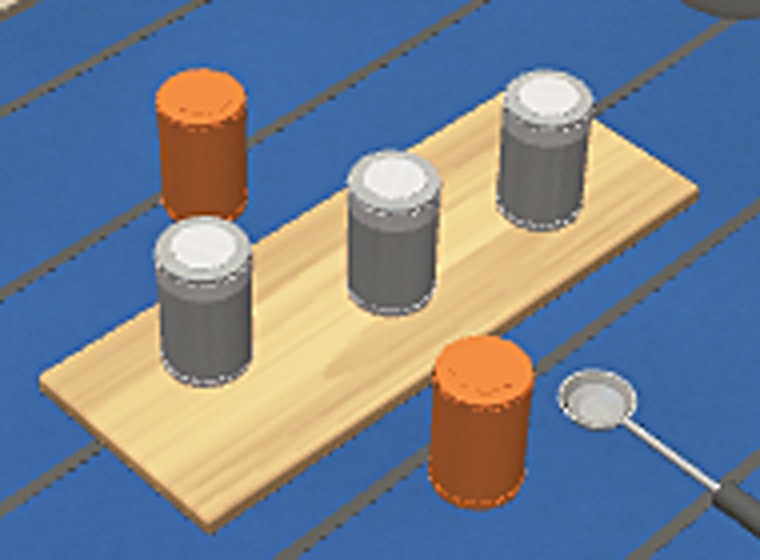

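View pics/top_crop.png

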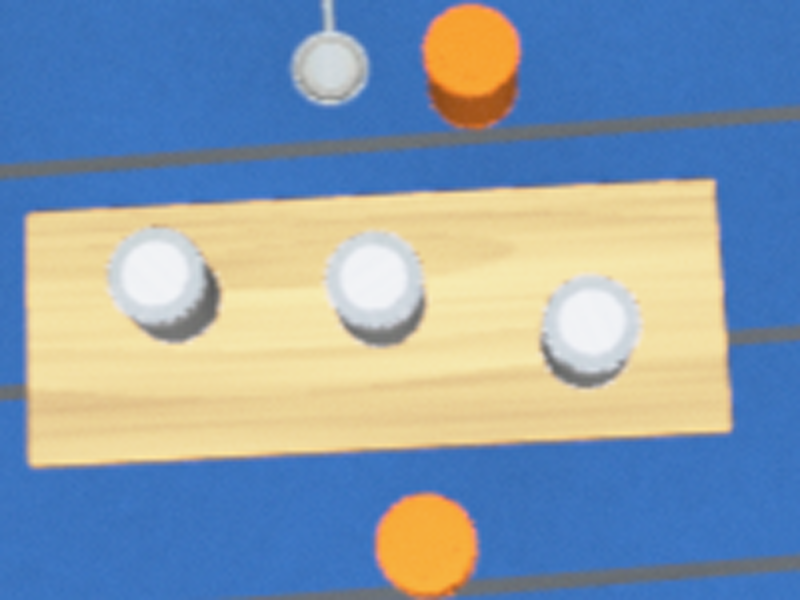

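The crop confirms it: three steel tins stand on the board, and both orange cylinders are on the bench (one near the robot, one by the spoon). Next I'll triangulate the lid centres.

```bash
python3 - <<'E'
from h import *
for n,a,b in [("L",(547,97),(157,275)),("M",(394,182),(375,279)),("R",(203,248),(590,323)),("orN",(202,97),(427,545)),("orF",(485,370),(471,50))]:
    a=(170+a[1]/4-.4,220+a[0]/4-.4); b=(190+b[1]/4-.4,190+b[0]/4-.4)
    X=tri(a,b); print(n,np.round(X,4),np.round(proj("scene",X)-a[::-1],1),np.round(proj("top",X)-b[::-1],1), np.round(ray("top",b,.112),3),np.round(ray("scene",a,.112),3))
E
```

```text
L [0.5499 0.1895 0.1115] [ 0.2 -0. ] [0.2 0.1] [0.55 0.19] [0.55  0.189]
M [0.5376 0.0555 0.1095] [ 0.2 -0. ] [0.2 0.1] [0.538 0.056] [0.539 0.053]
R [ 0.4995 -0.0753  0.1103] [ 0.4 -0. ] [0.4 0.3] [ 0.5   -0.074] [ 0.5   -0.077]
orN [0.374  0.0357 0.0945] [-0.  0.] [-0. -0.] [0.373 0.035] [0.39  0.022]
orF [ 0.684  -0.0147  0.0941] [ 0.2 -0. ] [0.1 0.1] [ 0.679 -0.014] [ 0.695 -0.029]
```

Tins: L (0.550, 0.190), M (0.538, 0.055), R (0.500, -0.076). Tops measured at z≈0.11, which agrees with the stated 0.112. I'll move above the left tin with the jaws turned along x.

Emit:
arm_command(
  moves=[
    [100,0.0245,-0.0285,0,-5.05],
    [100,0.0245,-0.0285,0,-5.05],
    [100,0.0245,-0.0285,0,-5.05],
    [100,0.0245,-0.0285,0,-5.05],
    [100,0.0245,-0.0285,0,-5.05],
    [100,0.0245,-0.0285,0,-5.05],
    [100,0.0245,-0.0285,0,-5.05],
    [100,0.0245,-0.0285,0,-5.05],
    [100,0.0245,-0.0285,0,-5.05],
    [100,0.0245,-0.0285,0,-5.05],
    [100,0.0245,-0.0285,0,-5.05],
    [100,0.0245,-0.0285,0,-5.05],
    [100,0.0245,-0.0285,0,-5.05],
    [100,0.0245,-0.0285,0,-5.05],
    [100,0,0,0,0],
    [100,0,0,0,0],
    [100,0,0,0,0],
  ],
  newtons=30,
)

```text
time: 2.5
tool_pos: [0.5495, 0.192, 0.2225]
tcp_rot: [[-0.001, 1.0, -0.0], [1.0, 0.001, 0.001], [0.001, -0.0, -1.0]]
contact_force: [-0.3, 0.7, -0.9]
grip_width: 1.002
```

Emit:
arm_command(
  moves=[
    [100,0,-0.002,-0.015,0],
    [100,0,0,-0.02,0],
    [100,0,0,-0.02,0],
    [100,0,0,-0.02,0],
    [100,0,0,-0.02,0],
    [100,0,0,-0.02,0],
    [100,0,0,-0.02,0],
    [100,0,0,-0.015,0],
    [100,0,0,-0.01,0],
    [100,0,0,-0.007,0],
    [100,0,0,0,0],
    [100,0,0,0,0],
    [100,0,0,0,0],
  ],
)

```text
time: 3.8
tool_pos: [0.5506, 0.1889, 0.0564]
tcp_rot: [[0.001, 1.0, 0.001], [1.0, -0.001, 0.001], [0.001, 0.001, -1.0]]
contact_force: [0.2, 0.3, 0.4]
grip_width: 1.0
```

```bash
python3 - <<'E'
from h import *
for c in P:
  im=vision.get_image(c)[:,:,::-1]
  x0,y0,w,h=(220,130,190,140) if c=="scene" else (170,190,200,150)
  cv2.imwrite(f"pics/{c}_1.png",cv2.resize(im[y0:y0+h,x0:x0+w],None,fx=4,fy=4,interpolation=cv2.INTER_CUBIC))
print(np.round(monitor.state()["contact_force"],2))
E
```

```text
[-0.36  0.11 -0.62]
```

View pics/scene_1.png

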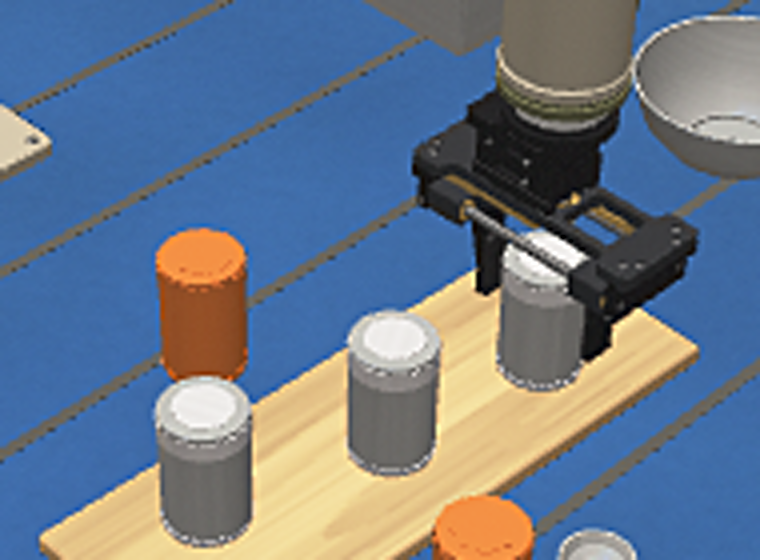

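The fingers straddle the left tin around crop (545,310), one on each x side, touching nothing. I'll close, wait, then read the force.

Emit:
arm_command(
  moves=[
    [0,0,0,0,0],
    [0,0,0,0,0],
    [0,0,0,0,0],
    [0,0,0,0,0],
    [0,0,0,0,0],
    [0,0,0,0,0],
    [0,0,0,0,0],
    [0,0,0,0,0],
    [0,0,0,0,0],
    [0,0,0,0,0],
  ],
  newtons=35,
)

```text
time: 4.9
tool_pos: [0.5502, 0.1887, 0.0556]
tcp_rot: [[0.001, 1.0, 0.0], [1.0, -0.001, 0.0], [0.0, 0.0, -1.0]]
contact_force: [0.6, -0.7, 0.3]
grip_width: 0.685
```

Emit:
arm_command(
  moves=[
    [0,0,0,0.005,0],
    [0,0,0,0.01,0],
    [0,0,0,0.01,0],
    [0,0,0,0.01,0],
    [0,0,0,0.005,0],
    [0,0,0,0,0],
    [0,0,0,0,0],
    [0,0,0,0,0],
    [0,0,0,0,0],
    [0,0,0,0,0],
  ],
)

```text
time: 5.9
tool_pos: [0.5499, 0.1886, 0.0952]
tcp_rot: [[0.001, 1.0, -0.0], [1.0, -0.001, -0.0], [-0.0, -0.0, -1.0]]
contact_force: [0.1, -0.4, -1.9]
grip_width: 0.68
```

```bash
cat > w.py <<'E'
import sys
from h import *
f=[];t=[]
for i in range(6):
  for c in (["scene"] if i else P):
    im=vision.get_image(c)[:,:,::-1]
    if not i:
      x0,y0,w,h=(220,130,190,140) if c=="scene" else (170,190,200,150)
      cv2.imwrite(f"pics/{c}_{sys.argv[1]}.png",cv2.resize(im[y0:y0+h,x0:x0+w],None,fx=4,fy=4,interpolation=cv2.INTER_CUBIC))
  s=monitor.state(); f.append(s["contact_force"]); t.append(s["joint_efforts"])
print(np.round(np.array(f)[:,2],2),np.round(np.mean(f,0),2),np.round(np.mean(t,0),2),np.round(s["tool_pos"],4),s["grip_width"],s["time"])
E
python3 w.py 2
```

```text
[-2.86 -2.51 -2.79 -1.73 -2.66 -2.16] [ 0.38 -0.06 -2.45] [-0.000e+00 -5.680e+01  5.880e+00 -3.568e+01 -6.000e-02  2.000e-02
  0.000e+00] [0.5502 0.1887 0.0956] 0.683373735638189 6.25
```

View pics/scene_2.png

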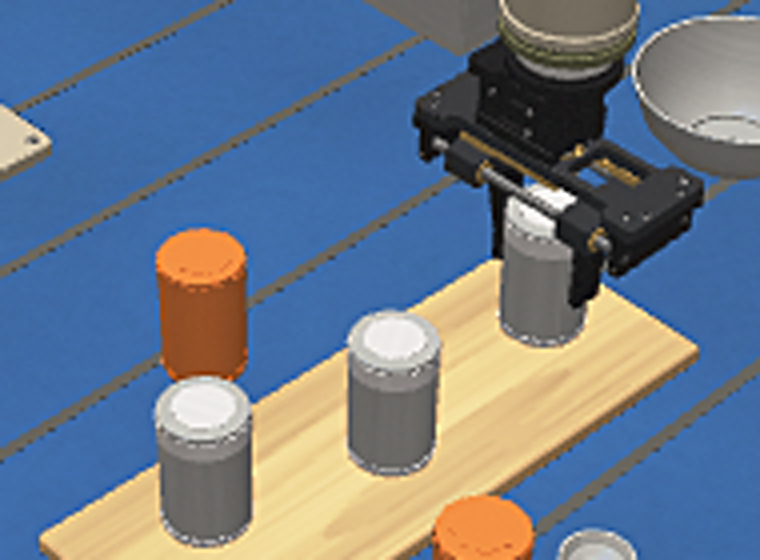

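The left tin is lifted about 4 cm and upright (crop (545,280)), with Fz ≈ -2.5 N, so about 0.25 kg. Setting it back.

Emit:
arm_command(
  moves=[
    [0,0,0,-0.01,0],
    [0,0,0,-0.01,0],
    [0,0,0,-0.01,0],
    [0,0,0,-0.005,0],
    [0,0,0,-0.003,0],
    [0,0,0,-0.002,0],
    [0,0,0,0,0],
    [0,0,0,0,0],
    [0,0,0,0,0],
  ],
)

```text
time: 7.15
tool_pos: [0.5503, 0.1888, 0.0557]
tcp_rot: [[0.001, 1.0, 0.001], [1.0, -0.001, 0.0], [0.0, 0.001, -1.0]]
contact_force: [0.0, -0.2, -3.0]
grip_width: 0.681
```

Emit:
arm_command(
  moves=[
    [72,0,0,0,0],
    [76,0,0,0,0],
    [80,0,0,0,0],
    [85,0,0,0,0],
    [90,0,0,0,0],
    [100,0,0,0,0],
    [100,0,0,0,0],
    [100,0,0,0,0],
  ],
)

```text
time: 7.95
tool_pos: [0.5501, 0.1887, 0.0556]
tcp_rot: [[0.001, 1.0, 0.0], [1.0, -0.001, 0.0], [0.0, 0.0, -1.0]]
contact_force: [0.6, -0.1, -1.1]
grip_width: 0.986
```

```bash
python3 w.py 3
```

```text
[ 0.43  0.37  0.12 -0.04 -0.17 -0.73] [-0.14  0.11 -0.  ] [-0.000e+00 -5.740e+01  6.310e+00 -3.309e+01 -6.000e-02  2.000e-02
  0.000e+00] [0.5501 0.1887 0.0556] 0.999360389840629 8.3
```

View pics/scene_3.png

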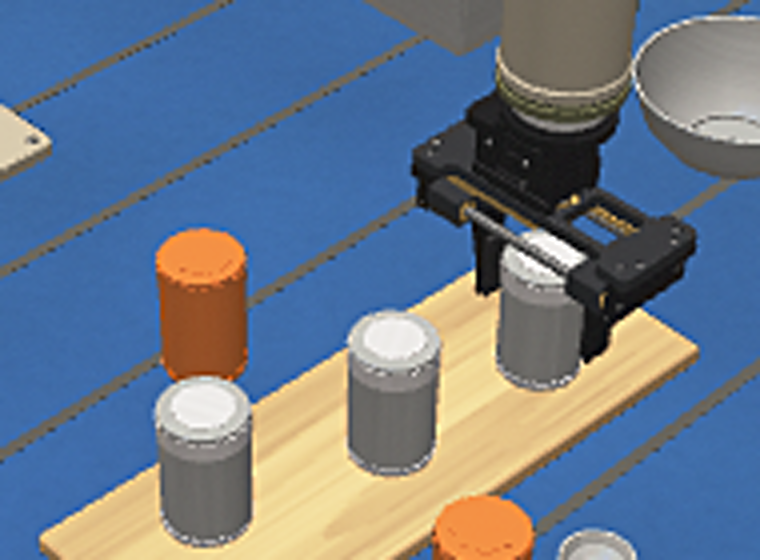

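The left tin is back upright in place. Raise, then over to the middle tin and down.

Emit:
arm_command(
  moves=[
    [100,0,0,0.01,0],
    [100,0,0,0.02,0],
    [100,0,0,0.03,0],
    [100,0,0,0.03,0],
    [100,0,0,0.02,0],
    [100,0,0,0,0],
    [100,-0.002,-0.022,0,0],
    [100,-0.002,-0.022,0,0],
    [100,-0.002,-0.022,0,0],
    [100,-0.002,-0.022,0,0],
    [100,-0.002,-0.022,0,0],
    [100,-0.002,-0.024,0,0],
    [100,0,0,0,0],
    [100,0,0,0,0],
    [100,0,0,0,0],
  ],
)

```text
time: 9.8
tool_pos: [0.538, 0.0558, 0.1654]
tcp_rot: [[-0.0, 1.0, -0.0], [1.0, 0.0, 0.0], [0.0, -0.0, -1.0]]
contact_force: [-0.0, 0.1, -0.9]
grip_width: 1.001
```

Emit:
arm_command(
  moves=[
    [100,0,0,-0.01,0],
    [100,0,0,-0.02,0],
    [100,0,0,-0.02,0],
    [100,0,0,-0.02,0],
    [100,0,0,-0.02,0],
    [100,0,0,-0.01,0],
    [100,0,0,-0.01,0],
    [100,0,0,0,0],
    [100,0,0,0,0],
  ],
)

```text
time: 10.7
tool_pos: [0.5384, 0.0548, 0.056]
tcp_rot: [[0.001, 1.0, 0.001], [1.0, -0.001, 0.0], [0.0, 0.001, -1.0]]
contact_force: [0.7, -0.2, 0.8]
grip_width: 0.997
```

```bash
python3 w.py 4
```

```text
[ 0.28 -0.07 -0.25  0.12 -0.02 -0.39] [ 0.04 -0.44 -0.06] [-1.000e-02 -5.008e+01  5.850e+00 -3.241e+01 -5.000e-02  3.000e-02
 -0.000e+00] [0.5383 0.0548 0.0559] 0.9972420866943922 11.05
```

View pics/scene_4.png

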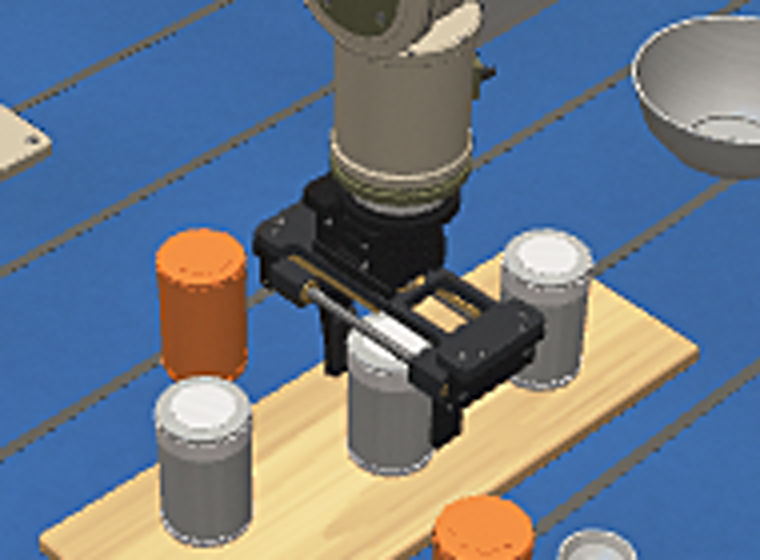

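The fingers straddle the middle tin at crop (392,400). The left tin stands at its old pixels (545,310).

Emit:
arm_command(
  moves=[
    [0,0,0,0,0],
    [0,0,0,0,0],
    [0,0,0,0,0],
    [0,0,0,0,0],
    [0,0,0,0,0],
    [0,0,0,0,0],
    [0,0,0,0,0],
    [0,0,0,0,0],
    [0,0,0,0,0],
    [0,0,0,0,0],
    [0,0,0,0.005,0],
    [0,0,0,0.01,0],
    [0,0,0,0.01,0],
    [0,0,0,0.01,0],
    [0,0,0,0.005,0],
    [0,0,0,0,0],
    [0,0,0,0,0],
    [0,0,0,0,0],
    [0,0,0,0,0],
    [0,0,0,0,0],
  ],
  newtons=35,
)

```text
time: 13.05
tool_pos: [0.5379, 0.0546, 0.0953]
tcp_rot: [[0.001, 1.0, -0.0], [1.0, -0.001, -0.0], [-0.0, -0.0, -1.0]]
contact_force: [0.4, 0.0, -4.9]
grip_width: 0.691
```

```bash
python3 w.py 5
```

```text
[-3.75 -3.79 -3.41 -3.24 -3.96 -4.18] [ 0.04  0.12 -3.72] [-0.000e+00 -5.005e+01  5.310e+00 -3.594e+01 -5.000e-02  3.000e-02
  0.000e+00] [0.5381 0.0547 0.0956] 0.6930783930791992 13.4
```

View pics/scene_5.png

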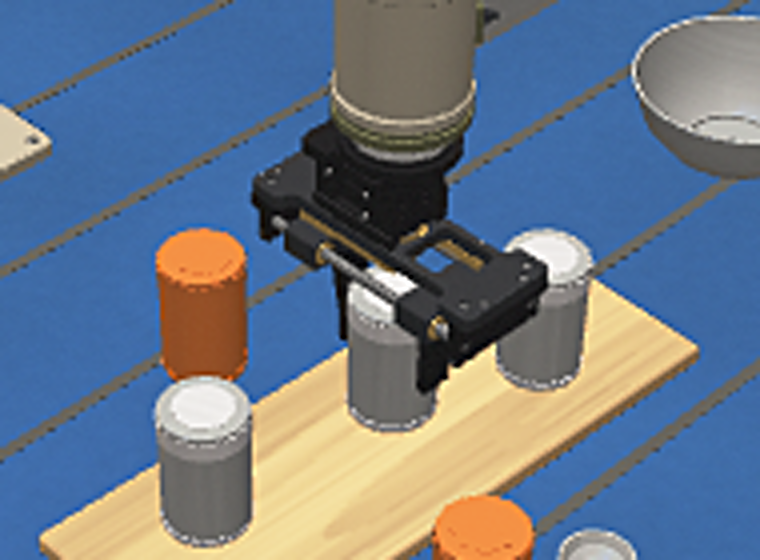

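The middle tin is lifted and upright, Fz ≈ -3.8 N, so about 0.38 kg. Set it back and release.

Emit:
arm_command(
  moves=[
    [0,0,0,-0.01,0],
    [0,0,0,-0.01,0],
    [0,0,0,-0.01,0],
    [0,0,0,-0.005,0],
    [0,0,0,-0.003,0],
    [0,0,0,-0.002,0],
    [0,0,0,0,0],
    [0,0,0,0,0],
    [0,0,0,0,0],
    [72,0,0,0,0],
    [76,0,0,0,0],
    [80,0,0,0,0],
    [85,0,0,0,0],
    [90,0,0,0,0],
    [100,0,0,0,0],
    [100,0,0,0,0],
    [100,0,0,0,0],
    [100,0,0,0,0],
  ],
)

```text
time: 15.2
tool_pos: [0.5381, 0.0547, 0.0556]
tcp_rot: [[0.001, 1.0, 0.0], [1.0, -0.001, 0.0], [0.0, 0.0, -1.0]]
contact_force: [0.2, -0.5, 0.1]
grip_width: 0.997
```

```bash
python3 w.py 6
```

```text
[ 0.5   0.61 -0.29  0.37  1.36  0.51] [ 0.06 -0.19  0.51] [-0.000e+00 -5.024e+01  5.890e+00 -3.242e+01 -5.000e-02  3.000e-02
 -0.000e+00] [0.5381 0.0547 0.0556] 0.9958379048166344 15.55
```

View pics/scene_6.png

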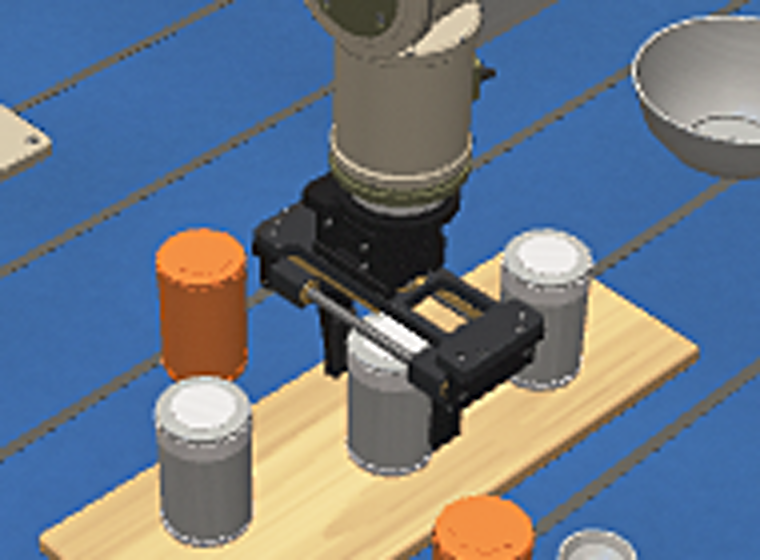

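The middle tin is back upright in place. On to the right tin.

Emit:
arm_command(
  moves=[
    [100,0,0,0.01,0],
    [100,0,0,0.02,0],
    [100,0,0,0.03,0],
    [100,0,0,0.03,0],
    [100,0,0,0.02,0],
    [100,0,0,0,0],
    [100,-0.0065,-0.022,0,0],
    [100,-0.0065,-0.022,0,0],
    [100,-0.0065,-0.022,0,0],
    [100,-0.0065,-0.022,0,0],
    [100,-0.0065,-0.022,0,0],
    [100,-0.006,-0.02,0,0],
    [100,0,0,0,0],
    [100,0,0,0,0],
    [100,0,0,0,0],
  ],
)

```text
time: 17.05
tool_pos: [0.4997, -0.0743, 0.1654]
tcp_rot: [[-0.0, 1.0, -0.0], [1.0, 0.0, 0.0], [0.0, -0.0, -1.0]]
contact_force: [-0.0, -0.0, -0.1]
grip_width: 1.001
```

Emit:
arm_command(
  moves=[
    [100,0,0,-0.01,0],
    [100,0,0,-0.02,0],
    [100,0,0,-0.02,0],
    [100,0,0,-0.02,0],
    [100,0,0,-0.02,0],
    [100,0,0,-0.01,0],
    [100,0,0,-0.01,0],
    [100,0,0,0,0],
    [100,0,0,0,0],
  ],
)

```text
time: 17.95
tool_pos: [0.4999, -0.0753, 0.0559]
tcp_rot: [[0.001, 1.0, 0.0], [1.0, -0.001, -0.0], [-0.0, 0.0, -1.0]]
contact_force: [0.3, -0.4, 0.4]
grip_width: 0.997
```

```bash
python3 w.py 7
```

```text
[-0.05  0.64  0.66 -0.1  -0.62 -0.01] [-0.12 -0.4   0.09] [-1.000e-02 -4.296e+01  5.340e+00 -3.192e+01 -4.000e-02  5.000e-02
 -0.000e+00] [ 0.4998 -0.0753  0.0559] 0.9980191979417423 18.3
```

View pics/scene_7.png

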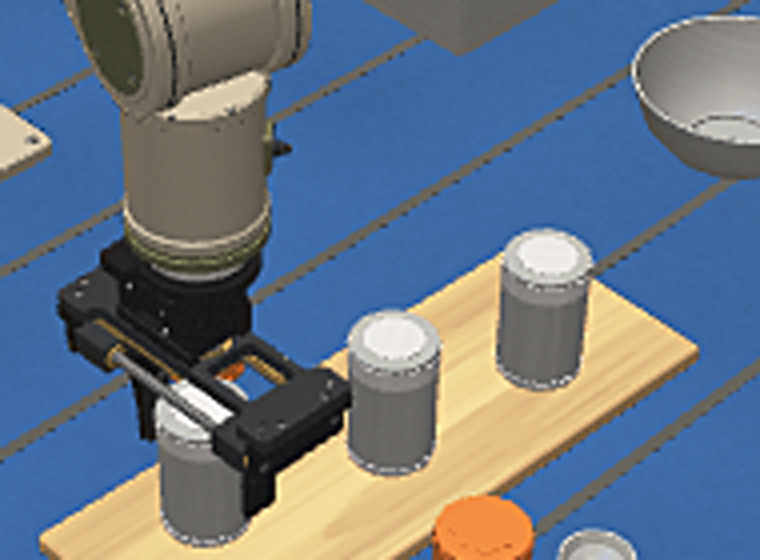

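The fingers straddle the right tin at crop (205,470), and the left and middle tins stand at their old pixels. Grip and lift.

Emit:
arm_command(
  moves=[
    [0,0,0,0,0],
    [0,0,0,0,0],
    [0,0,0,0,0],
    [0,0,0,0,0],
    [0,0,0,0,0],
    [0,0,0,0,0],
    [0,0,0,0,0],
    [0,0,0,0,0],
    [0,0,0,0,0],
    [0,0,0,0,0],
    [0,0,0,0.005,0],
    [0,0,0,0.01,0],
    [0,0,0,0.01,0],
    [0,0,0,0.01,0],
    [0,0,0,0.005,0],
    [0,0,0,0,0],
    [0,0,0,0,0],
    [0,0,0,0,0],
    [0,0,0,0,0],
    [0,0,0,0,0],
  ],
  newtons=35,
)

```text
time: 20.3
tool_pos: [0.4994, -0.0753, 0.0953]
tcp_rot: [[0.001, 1.0, -0.0], [1.0, -0.001, -0.0], [-0.0, -0.0, -1.0]]
contact_force: [0.2, 0.6, -7.6]
grip_width: 0.694
```

```bash
python3 w.py 8
```

```text
[-6.78 -7.33 -7.38 -7.18 -8.26 -6.98] [-0.03 -0.04 -7.32] [ 0.000e+00 -4.356e+01  4.590e+00 -3.690e+01 -3.000e-02  5.000e-02
  0.000e+00] [ 0.4996 -0.0753  0.0956] 0.689841353987849 20.65
```

View pics/scene_8.png

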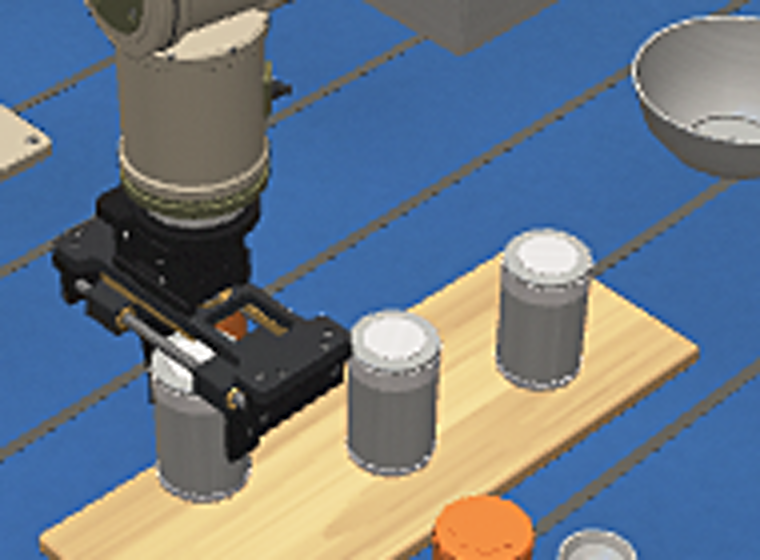

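The right tin is heaviest: about 0.74 kg against 0.25 and 0.38. It is upright and firmly held, so I'll raise it to about 17 cm clearance and let it settle.

Emit:
arm_command(
  moves=[
    [0,0,0,0.005,0],
    [0,0,0,0.01,0],
    [0,0,0,0.015,0],
    [0,0,0,0.015,0],
    [0,0,0,0.02,0],
    [0,0,0,0.02,0],
    [0,0,0,0.015,0],
    [0,0,0,0.015,0],
    [0,0,0,0.01,0],
    [0,0,0,0.005,0],
    [0,0,0,0,0],
    [0,0,0,0,0],
    [0,0,0,0,0],
    [0,0,0,0,0],
    [0,0,0,0,0],
    [0,0,0,0,0],
    [0,0,0,0,0],
    [0,0,0,0,0],
  ],
)

```text
time: 22.45
tool_pos: [0.4996, -0.0753, 0.2256]
tcp_rot: [[0.001, 1.0, 0.0], [1.0, -0.001, 0.0], [0.0, 0.0, -1.0]]
contact_force: [0.1, -0.2, -7.0]
grip_width: 0.691
```

```bash
python3 w.py 9; python3 - <<'E'
from h import *
im=vision.get_image("scene"); cv2.imwrite("pics/scene_f.png",im[:,:,::-1])
E
```

```text
[-6.6  -6.71 -7.2  -7.61 -7.42 -7.41] [-0.4   0.17 -7.16] [-0.000e+00 -3.779e+01  1.300e+00 -4.189e+01 -4.000e-02  4.000e-02
 -0.000e+00] [ 0.4996 -0.0753  0.2256] 0.6940120758310585 22.8
```

View pics/scene_9.png

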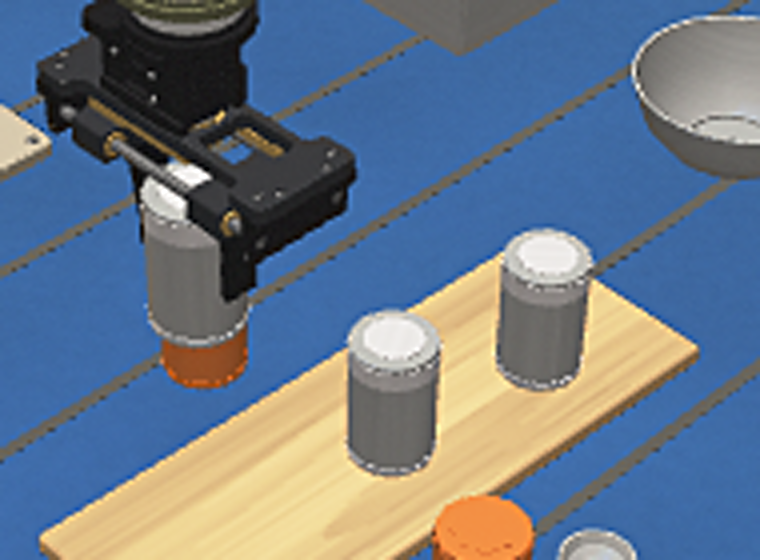

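View pics/scene_f.png

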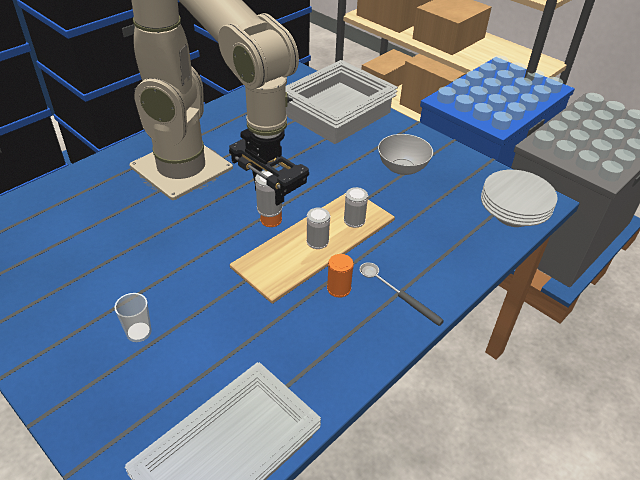

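The right tin hangs high and upright at scene (268,200), and the others are untouched. I'll check its height and tilt by reprojecting an upright tin model.

```bash
python3 - <<'E'
from h import *
im=cv2.imread("pics/scene_f.png")
k=4;x0,y0=210,150
cr=cv2.resize(im[y0:y0+110,x0:x0+120],None,fx=k,fy=k,interpolation=cv2.INTER_CUBIC)
a=np.linspace(0,2*np.pi,60)
for z in (0.186,0.282):
    p=np.array([proj("scene",[.4996+.03*np.cos(t),-.0753+.03*np.sin(t),z]) for t in a])
    cv2.polylines(cr,[((p-[x0,y0]+.4)*k).astype(np.int32)],True,(0,0,255),1)
cv2.imwrite("pics/model.png",cr)
E
```

```text
(no output)
```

View pics/model.png

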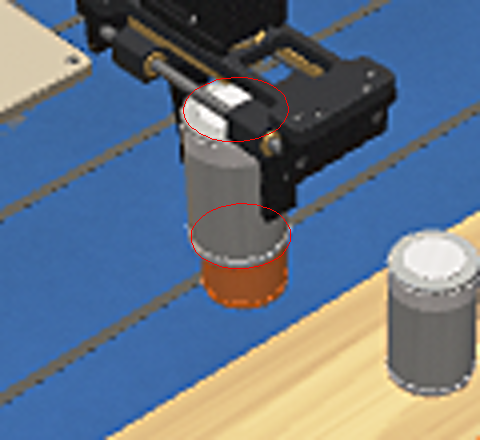

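The upright model at underside z=0.186 (170 mm above the board top) matches the picture to within about 1 px. Handing in.

```bash
python3 - <<'E'
from h import *
s=monitor.state(); print(s["time"],s["grip_width"],np.abs(s["qvel"]).max())
print(order.finish_job())
E
```

```text
22.85 0.690183160879638 0.11681317956652273
the job is handed in; nothing more can be done
None
```

I lifted the left, middle and right tins in that order. The wrist force on each lift read about 2.5, 3.8 and 7.3 N (roughly 0.25, 0.38 and 0.74 kg), so the right tin is the full one. I set the left and middle tins back upright where they stood, then raised the right tin and handed the job in at 22.85 s.

The last checks all agreed. The right tin's underside was about 170 mm above the board by the reprojected model, and the tin was upright, still and gripped (opening 0.69). In the scene view the other two tins, the bowl, the beaker and the spoon stood where they had been. `finish_job` reports no verdict.

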